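# Draw the ferrule carrier out of the curing station

## Robot

A 6-joint arm with a two-finger parallel gripper is mounted at the origin on the work surface. World frame = base frame: x ahead of the robot, y to its left, z up, the work surface at z = 0. Lengths are in m, angles in rad, forces in N, time in s.
With the tool pointing down it reaches from about 0.35 to 0.975 m from the base axis. Payload 4.9 kg.
Tool frame: the origin (TCP) lies on the centre line of the jaws, within the pads' length; the fingertips stand 14 mm ahead of it and the grasp point (between the pads) lies 5 mm behind it (manip.nose_length is the distance from the TCP to the fingertips, in m); z points along the fingers, y is the line along which they close (so a half turn about z gives the same grasp; the last joint's range is limited). The gripper opens to 85 mm and grips with 20 to 120 N. Pads are 22 mm wide; open, the fingers measure 114 mm over their backs; the gripper's body (76 mm by 85 mm) begins 54 mm behind the grasp point. The pads swing forward as they close: fully open they stand 13 mm farther back than shut.
Start: joints at [-1.262, 0.053, 1.613, -0, 1.476, -0.119], TCP at [0.259, -0.569, 0.245] pointing down, gripper open.
Joint ranges: [-3.01, 3.01], [-1.01, 2.22], [0.06, 2.58], [-1.02, 4.17], [0.09, 2.62], [-3.14, 3.14]. Speed limits (rad/s): [2.57, 2.57, 3.14, 3.14, 3.14, 3.14].

## Interface

Orientations are given as a unit quaternion [w, x, y, z].
In Python, from plant import manip, imaging gives the robot as it stands.
- The arm moves only by the tool play_rows, never from a script. Its argument "commands" is a list of rows, each a list of 6 numbers: the shift along the tool's x, y, z in mm, then the turn, a rotation vector about the tool's x, y, z in degrees. A call has 1 to 5 rows; each row shifts and turns the commanded pose from where the row before left it, along the tool's axes as they then stand; what a row does not reach is not made up. A row lasts 1/12 s, in which the tool goes at most 41.7 mm and 7.16 degrees, less where a joint would pass 70% of its speed; a pose out of reach is approached as far as the arm can. A call is refused whole if a number of a shift passes 41.7 or a number of a turn 7.16, either way. A call with a gripper value outside its range is refused whole. "hand" is the finger opening in mm, from 0 to 85.4, set as the call begins (left out, the last holds). The fingers move at their own pace and stop on an object; the grip force is fixed at half the most. Time passes only in rows, so rows that do not move let the fingers close. It gives the time, the measured TCP pose, the force, the opening and the grip force at its end, in the units of the state.
- manip.state(): the state, without advancing time (a new reading comes with each control period).
- imaging.grab_frame(name): name is "scene" or "top"; returns a dict with "image" (420x560x3 uint8, red, green, blue), "fx", "fy", "cx", "cy" (pixels), "R" (3x3) and "t" (3): a world point X has camera coordinates R X + t. Camera axes: x right, y down, z forward; pixel columns grow to the right and rows downward; lengths in m; the calibration is good to about 2 mm. A picture is of the moment at which its call begins. There is no depth.
- manip.job_done(): hands the job in; it is judged then, once.
The state is a dict: "time": time; "joint_pos": joint angles; "joint_vel": joint speeds; "joint_efforts": joint torques, N m; "tool_pos": TCP position; "tool_rot": TCP orientation; "contact_force": force on the tool from outside, world axes, zero at the start; "ft_torque": the same for the moment, N m; "gripper_width": opening from 0.0 (shut) to 1.0 (fully open); "grasp_force": force on a finger pad.
Only numpy, scipy, OpenCV 4.12 (cv2) and the standard library are available. Lean on these libraries where they do the work, as an engineer would, in place of code of your own. Each camera call takes 0.05 s, during which the arm holds its last target. There are 200 camera calls.

## Task

The ferrules on the carrier bar have cured: the carrier is the bar with the row of six little round cups on top, lying in the switched-off curing station with its front end behind the low lip and its rear end under the bridge. Lift its front end over the lip, draw it out endwise from under the bridge, and lay it gently, flat and cups up, in the empty steel tray. Leave the plain bar where it lies in the station.

Things in the scene. Friction and masses are not known exactly. Their poses are not given: they have to be found in the camera images.
- carrier_centre (a point): Centre (half-way up) of the carrier, a loose aluminium bar 220 x 24 x 14 mm, about 0.2 kg, with six steel cups (11 mm wide, 5 mm tall) along its top from 95 mm before to 45 mm behind the centre. x runs along the bar to the rear (bridge) end, y across, z up. It starts in either lane on the deck, front end 2 to 6 mm behind the lip, rear 45 mm under the bridge.
- plain_centre (a point): Centre (half-way up) of the plain bar in the other lane: same size, material and axes, no cups. A bystander.
- station: Fixed cream curing unit 300 x 180 mm, cold. Origin on the bench under its centre, x along the lanes from front (lip) to rear (bridge), z up. Bars lie on its dark metal deck, 50 mm above the bench, in two lanes at y = 35 and -35 mm, open at the sides up to the bridge. The lip crosses both lanes at x = -120 to -114 mm and stands 14 mm above the deck.
- bridge (a point): Middle of the front lower edge of the station's bridge, 65 mm behind the station's origin, same axes. The bridge roofs both lanes from here 55 mm rearwards; underside 21 mm, top 26 mm above the deck; openings 32 mm wide, rear closed. A bar lifted level hits it after 7 mm, before clearing the lip; with its rear end left on the deck the front end can rise about 30 mm.
- tray: The empty stainless tray, fixed, 290 (x) x 160 (y) mm outside, on the bench beside the station, left or right. Origin under its centre, z up; floor 3 mm above the bench, walls 3 mm thick, rim 25 mm high. A like tray on the other side holds small parts and is not the one wanted.
Not all that is in view belongs to the job. Leave any green look-alike of the part that bears carrier_centre alone.

How it is judged:
By the outcome, as a careful person would: the job done as asked, in the order asked, and still so for the second after the job is handed in, with the robot touching nothing.
It also fails if it takes over 42 s, if anything falls off the work surface, if the arm or the gripper's body presses on something with over 40 N, if the wrist force passes 120 N, or if a joint passes its speed limit or range.

## Working session

There is one attempt and no reset: what is moved stays moved. The work goes in short steps, Python scripts to look and compute and a tool call to move; the robot and the scene stay as the last step left them, time stands still between calls to the robot, and variables do not carry over. Pictures are saved under pics/ and viewed, at most 10 in all, crops included, and the job is handed in when it is done.

Besides the shell and the picture viewer there is one more tool, called by a JSON object that holds its "method" and its "body", one argument or row to a line. play_rows: Moves the arm, as the interface text tells. Its arguments: {"type":"object","properties":{"commands":{"type":"array","items":{"type":"array","items":{"type":"number"}}},"hand":{"type":"number"}},"required":["commands"]}

```bash
mkdir -p pics; python3 - <<'E'
from plant import manip, imaging
import cv2,numpy as np
for n in("top","scene"):
    f=imaging.grab_frame(n); cv2.imwrite(f"pics/{n}0.png",f["image"][:,:,::-1])
    np.savez(f"{n}.npz",**f); print(n,f["fx"],f["cx"],f["cy"],np.round(f["R"],3).tolist(),np.round(f["t"],3), np.round(-f["R"].T@f["t"],3))
print(manip.state(),manip.nose_length)
E
```

```text
top 392.4358772464107 277.3206685992833 209.927909406446 [[0.023, -1.0, -0.009], [-0.995, -0.022, -0.092], [0.092, 0.011, -0.996]] [-0.014  0.454  0.905] [ 0.369 -0.014  0.942]
scene 430.28910086672124 277.9227994796208 218.08507664892142 [[0.088, 0.996, -0.001], [0.817, -0.072, -0.572], [-0.57, 0.05, -0.82]] [-0.043 -0.326  1.474] [ 1.111 -0.054  1.022]
{'time': 0.1, 'joint_pos': array([-1.26198586e+00,  5.32866010e-02,  1.61417042e+00,  7.49130976e-06,
        1.47602209e+00, -1.18972830e-01]), 'joint_vel': array([-0.00054325,  0.00110124, -0.00122407, -0.0003929 , -0.00083969,
        0.00221251]), 'joint_efforts': array([ 4.67419395e-04, -3.94902778e+01, -3.71362352e+01, -9.17172497e-05,
        3.87266366e-03,  2.02989378e-05]), 'tool_pos': array([ 0.25913391, -0.56814498,  0.24418037]), 'tool_rot': array([-9.39338760e-04,  9.77211899e-01,  2.12264020e-01, -8.56842928e-05]), 'contact_force': array([0.28843772, 0.1534612 , 0.57083501]), 'ft_torque': array([-0.00696787,  0.04735384,  0.02334915]), 'grasp_force': 0.0, 'gripper_width': 1.0015773251893445} 0.014
```

View pics/top0.png

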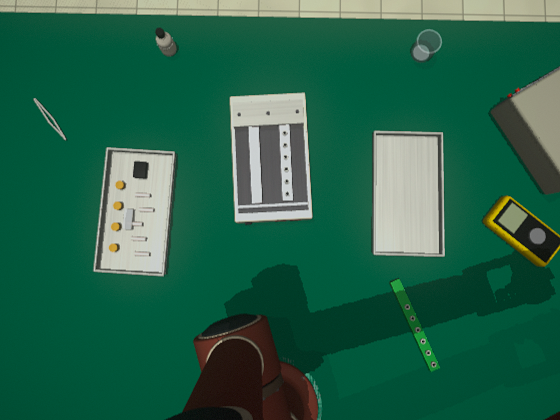

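View pics/scene0.png

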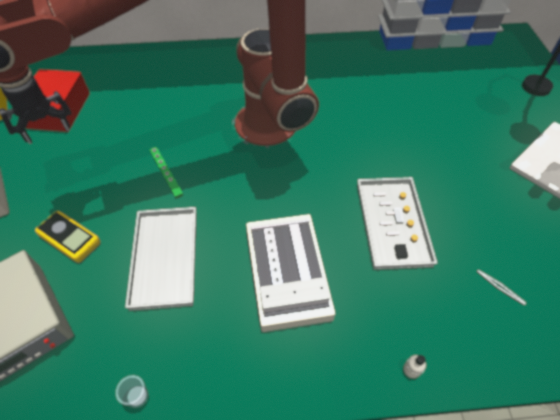

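The top view shows the carrier in the right lane (cups at about col 285, rows 132–194), with the lip at row ~206 and the bridge at rows 95–124. The plain bar is at col 255. The empty tray is on the right (cols 374–443, rows 131–255), and the green decoy is at (415,325). The scene view agrees.

```bash
cat > h.py <<'E'
import numpy as np,cv2
def ray(f,u,v,z):
    d=f["R"].T@np.array([(u-f["cx"])/f["fx"],(v-f["cy"])/f["fy"],1.]); c=-f["R"].T@f["t"]
    return (c+d*(z-c[2])/d[2])
def proj(f,X):
    p=f["R"]@np.asarray(X)+f["t"]; return f["fx"]*p[0]/p[2]+f["cx"],f["fy"]*p[1]/p[2]+f["cy"]
E
python3 - <<'E'
from h import *
f=dict(np.load("top.npz")); im=f["image"]; hsv=cv2.cvtColor(im,cv2.COLOR_RGB2HSV)
m=((hsv[...,2]>150)&(hsv[...,1]<60)).astype(np.uint8)
def box(r,mask,z,name,close=0):
    u0,u1,v0,v1=r; mm=np.zeros_like(mask); mm[v0:v1,u0:u1]=mask[v0:v1,u0:u1]
    if close: mm=cv2.morphologyEx(mm,cv2.MORPH_CLOSE,np.ones((close,close)))
    c=max(cv2.findContours(mm,0,2)[0],key=cv2.contourArea)
    b=cv2.boxPoints(cv2.minAreaRect(c)); P=np.array([ray(f,*p,z)[:2] for p in b])
    e0=P[1]-P[0];e1=P[2]-P[1]; L=e0 if np.hypot(*e0)>np.hypot(*e1) else e1; L=L*np.sign(L[0])
    print(name,b.round(1).tolist(),"ctr",P.mean(0).round(4),"size",np.hypot(*e0).round(4),np.hypot(*e1).round(4),"yaw",np.degrees(np.arctan2(L[1],L[0])).round(2))
ng=(~((hsv[...,0]>60)&(hsv[...,0]<100)&(hsv[...,1]>100))).astype(np.uint8)
box((225,316,88,226),ng,0.063,"station",3)
box((365,452,125,262),ng,0.025,"tray",3)
box((275,297,126,203),m,0.064,"carrier",5)
box((245,266,127,204),m,0.064,"plain",3)
# cups: dark blobs
g=im[126:203,278:296].min(2); g=cv2.resize(g,None,fx=4,fy=4,interpolation=2)
k=(g<110).astype(np.uint8)
n,l,s,c=cv2.connectedComponentsWithStats(k)
for i in range(1,n): print(s[i][4],(c[i]/4+[278,126]).round(1),ray(f,*(c[i]/4+[278,126]-.375),.067)[:2].round(4))
big=cv2.resize(im[85:265,225:450],None,fx=3.5,fy=3.3,interpolation=2)[:600,:800]
cv2.imwrite("pics/c1.png",cv2.resize(im[85:230,220:320],(552,600)[:2] if 0 else (414,600),interpolation=2)[:,:,::-1])
E
```

```text
station [[227.5, 95.9000015258789], [305.70001220703125, 91.80000305175781], [312.5, 219.6999969482422], [234.1999969482422, 223.8000030517578]] ctr [0.5717 0.0156] size 0.1814 0.2969 yaw 3.87
tray [[372.0, 130.0], [444.0, 130.0], [444.0, 256.0], [372.0, 256.0]] ctr [ 0.5031 -0.3098] size 0.1713 0.2986 yaw -0.9
carrier [[278.79998779296875, 126.0], [289.1000061035156, 125.5], [292.5, 199.89999389648438], [282.20001220703125, 200.39999389648438]] ctr [ 0.5588 -0.0205] size 0.0235 0.1719 yaw 3.72
plain [[248.10000610351562, 127.0], [258.29998779296875, 126.5999984741211], [261.79998779296875, 202.60000610351562], [251.5, 203.0]] ctr [0.5531 0.0492] size 0.0235 0.1756 yaw 4.13
8881 [288.4 165.3] [ 0.5531 -0.0259]
82 [284.5 132.9] [ 0.6279 -0.0156]
85 [285.  144.8] [ 0.6002 -0.0173]
82 [285.4 156.8] [ 0.5725 -0.0189]
93 [286.2 168.9] [ 0.5446 -0.0211]
77 [286.7 181. ] [ 0.5169 -0.023 ]
89 [287.2 193.6] [ 0.4883 -0.0247]
```

View pics/c1.png

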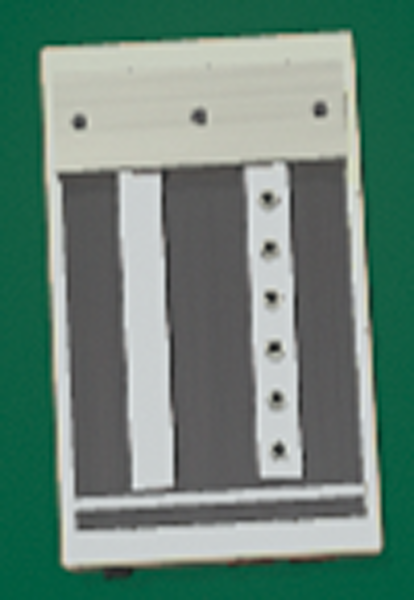

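The crop shows the bar's six cups in the right lane and a clear gap between its front end and the lip. Carrier centre is about (0.583, -0.0185) at yaw about 3.9°; tray centre is about (0.503, -0.310). I'll turn the tool first, then travel.

{"method": "play_rows", "body": {
  "commands": [
    [0,0,0,0,0,6.9],
    [0,0,0,0,0,6.9],
    [0,0,0,0,0,6.8],
    [21,-31,0,0,0,0],
    [21,-31,0,0,0,0]
  ],
  "hand": 50
}}

```text
time: 0.52
tool_pos: [0.2964, -0.5038, 0.2443]
tool_rot: [-0.001, 0.999, 0.032, -0.0]
contact_force: [1.0, 0.0, -0.3]
gripper_width: 0.585
grasp_force: 0.0
```

{"method": "play_rows", "body": {
  "commands": [
    [21,-31,0,0,0,0],
    [21,-31,0,0,0,0],
    [21,-31,0,0,0,0],
    [21,-31,0,0,0,0],
    [21,-31,0,0,0,0]
  ]
}}

```text
time: 0.93
tool_pos: [0.3915, -0.3403, 0.2448]
tool_rot: [-0.0, 0.999, 0.034, -0.0]
contact_force: [-0.1, -0.7, -0.1]
gripper_width: 0.586
grasp_force: 0.0
```

{"method": "play_rows", "body": {
  "commands": [
    [21,-31,0,0,0,0],
    [21,-31,0,0,0,0],
    [21,-31,0,0,0,0],
    [21,-31,0,0,0,0],
    [21,-31,0,0,0,0]
  ]
}}

```text
time: 1.35
tool_pos: [0.4857, -0.1784, 0.2449]
tool_rot: [-0.0, 0.999, 0.034, -0.0]
contact_force: [1.1, -1.5, -0.7]
gripper_width: 0.586
grasp_force: 0.0
```

{"method": "play_rows", "body": {
  "commands": [
    [21,-31,0,0,0,0],
    [21,-31,0,0,0,0],
    [21,-31,0,0,0,0],
    [21,-31,0,0,0,0],
    [0,0,0,0,0,0]
  ]
}}

```text
time: 1.77
tool_pos: [0.5623, -0.0458, 0.2447]
tool_rot: [-0.001, 0.999, 0.037, 0.0]
contact_force: [-1.6, 0.1, 0.3]
gripper_width: 0.588
grasp_force: 0.0
```

```bash
cat >> h.py <<'E'
from scipy.spatial.transform import Rotation as Ro
def report(target,yaw,pitch=0):
    """rows-space delta from measured pose to target TCP; yaw/pitch deg (pitch>0 lifts the bar front)"""
    from plant import manip
    s=manip.state(); w,x,y,z=s["tool_rot"]; R=Ro.from_quat([x,y,z,w])
    T=Ro.from_euler("z",yaw,degrees=True)*Ro.from_euler("y",pitch,degrees=True)*Ro.from_euler("x",180,degrees=True)
    print("t",round(s["time"],2),"pos",s["tool_pos"].round(4),"F",s["contact_force"].round(1),"w",round(s["gripper_width"]*85.4,1),"g",round(s["grasp_force"],1))
    print("shift mm",(R.inv().apply(np.array(target)-s["tool_pos"])*1e3).round(1),"turn deg",np.degrees((R.inv()*T).as_rotvec()).round(2))
E
python3 -c "
from h import *
report([.583,-.0185,.14],3.9)"
```

```text
t 1.77 pos [ 0.5623 -0.0458  0.2447] F [-1.6  0.1  0.3] w 50.2 g 0.0
shift mm [ 22.6 -25.4 104.8] turn deg [-0.15 -0.02  0.35]
```

{"method": "play_rows", "body": {
  "commands": [
    [11,-13,25,0,0,0],
    [11.6,-12.5,25,0,0,-0.3],
    [0,0,30,0,0,0],
    [0,0,30,0,0,0],
    [0,0,20,0,0,0]
  ]
}}

```text
time: 2.18
tool_pos: [0.5796, -0.0234, 0.1114]
tool_rot: [-0.0, 0.999, 0.037, -0.002]
contact_force: [-0.7, -0.5, 0.2]
gripper_width: 0.585
grasp_force: 0.0
```

```bash
python3 - <<'E'
from h import *
from plant import imaging
report([.583,-.0185,.067],3.9)
a=imaging.grab_frame("top")["image"][110:215,225:330]
b=imaging.grab_frame("scene")["image"][200:335,230:350]
cv2.imwrite("pics/c2.png",np.hstack([cv2.resize(a,(400,400),interpolation=2),cv2.resize(b,(400,400),interpolation=2)])[:,:,::-1])
E
```

```text
t 2.18 pos [ 0.5796 -0.0234  0.1114] F [-0.7 -0.5  0.2] w 49.9 g 0.0
shift mm [ 4.  -4.6 44.4] turn deg [-0.06  0.27  0.35]
```

View pics/c2.png

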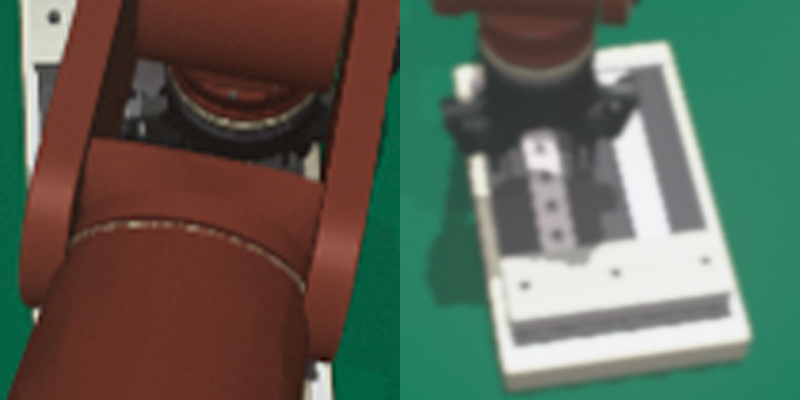

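The right half (scene camera) shows the fingers straddling the carrier (crop col ~545, rows 135–250), clear of the plain bar at col ~650. The top view is hidden by the arm.

{"method": "play_rows", "body": {
  "commands": [
    [0,0,0,0,0,0.4],
    [0,0,20,0,0,0],
    [0,0,12,0,0,0],
    [0,0,0,0,0,0],
    [0,0,0,0,0,0]
  ]
}}

```text
time: 2.7
tool_pos: [0.5814, -0.024, 0.0837]
tool_rot: [-0.0, 0.999, 0.033, -0.0]
contact_force: [0.4, -0.5, -0.6]
gripper_width: 0.584
grasp_force: 0.0
```

```bash
python3 -c "
from h import *
report([.583,-.0185,.067],3.9)"
```

```text
t 2.7 pos [ 0.5814 -0.024   0.0837] F [ 0.4 -0.5 -0.6] w 49.8 g 0.0
shift mm [ 1.9 -5.4 16.7] turn deg [-0.    0.02 -0.11]
```

{"method": "play_rows", "body": {
  "commands": [
    [2,-5.4,0,0,0,0],
    [0,0,9,0,0,0],
    [0,0,7,0,0,0],
    [0,0,0,0,0,0],
    [0,0,0,0,0,0]
  ]
}}

```text
time: 3.12
tool_pos: [0.5824, -0.0182, 0.0664]
tool_rot: [-0.0, 0.999, 0.033, -0.001]
contact_force: [-0.2, 0.7, 0.7]
gripper_width: 0.59
grasp_force: 0.0
```

{"method": "play_rows", "body": {
  "commands": [
    [0,0,0,0,0,0],
    [0,0,0,0,0,0],
    [0,0,0,0,0,0],
    [0,0,0,0,0,0]
  ],
  "hand": 28
}}

```text
time: 3.45
tool_pos: [0.5833, -0.0185, 0.0676]
tool_rot: [0.0, 0.999, 0.033, 0.0]
contact_force: [-1.2, 0.2, 0.3]
gripper_width: 0.329
grasp_force: 0.0
```

```bash
python3 -c "
from h import *
report([.583,-.0185,.067],3.9)"
```

```text
t 3.45 pos [ 0.5833 -0.0185  0.0676] F [-1.2  0.2  0.3] w 28.1 g 0.0
shift mm [-0.3  0.   0.6] turn deg [ 0.01 -0.03 -0.09]
```

{"method": "play_rows", "body": {
  "commands": [
    [0,0,1,0,0,0],
    [0,0,0,0,0,0],
    [0,0,0,0,0,0],
    [0,0,0,0,0,0],
    [0,0,0,0,0,0]
  ],
  "hand": 10
}}

```text
time: 3.87
tool_pos: [0.5837, -0.0186, 0.0676]
tool_rot: [0.0, 0.999, 0.033, 0.0]
contact_force: [-2.6, 0.0, 5.6]
gripper_width: 0.26
grasp_force: 60.9
```

{"method": "play_rows", "body": {
  "commands": [
    [0,0,0,0,0,0],
    [0,0,0,0,0,0]
  ]
}}

```text
time: 4.03
tool_pos: [0.5837, -0.0185, 0.0677]
tool_rot: [0.0, 0.999, 0.033, 0.001]
contact_force: [-1.5, -0.1, 5.1]
gripper_width: 0.258
grasp_force: 60.9
```

{"method": "play_rows", "body": {
  "commands": [
    [0.3,0,-1.7,0,-0.8,0],
    [0.3,0,-1.5,0,-0.8,0],
    [0.3,0,-1.5,0,-0.8,0],
    [0.3,0,-1.5,0,-0.7,0],
    [0,0,0,0,0,0]
  ]
}}

```text
time: 4.45
tool_pos: [0.585, -0.0184, 0.0727]
tool_rot: [0.001, 0.999, 0.033, -0.027]
contact_force: [-0.3, 0.2, -0.3]
gripper_width: 0.264
grasp_force: 60.3
```

{"method": "play_rows", "body": {
  "commands": [
    [0.3,0,-1.5,0,-0.8,0],
    [0.3,0,-1.5,0,-0.8,0],
    [0.3,0,-1.5,0,-0.8,0],
    [0.3,0,-1.6,0,-0.7,0],
    [0,0,0,0,0,0]
  ]
}}

```text
time: 4.87
tool_pos: [0.5865, -0.0182, 0.0787]
tool_rot: [0.002, 0.998, 0.033, -0.054]
contact_force: [-0.2, -0.3, -0.5]
gripper_width: 0.261
grasp_force: 60.3
```

```bash
python3 - <<'E'
from h import *
from plant import imaging
report([.585,-.0185,.0795],3.9,-6.2)
a=imaging.grab_frame("top")["image"][110:215,225:330]
b=imaging.grab_frame("scene")["image"][200:335,230:350]
cv2.imwrite("pics/c3.png",np.hstack([cv2.resize(a,(400,400),interpolation=2),cv2.resize(b,(400,400),interpolation=2)])[:,:,::-1])
E
```

```text
t 4.87 pos [ 0.5865 -0.0182  0.0787] F [-0.2 -0.3 -0.5] w 22.3 g 60.3
shift mm [-1.6  0.2 -0.6] turn deg [ 0.   12.43 -0.08]
```

View pics/c3.png

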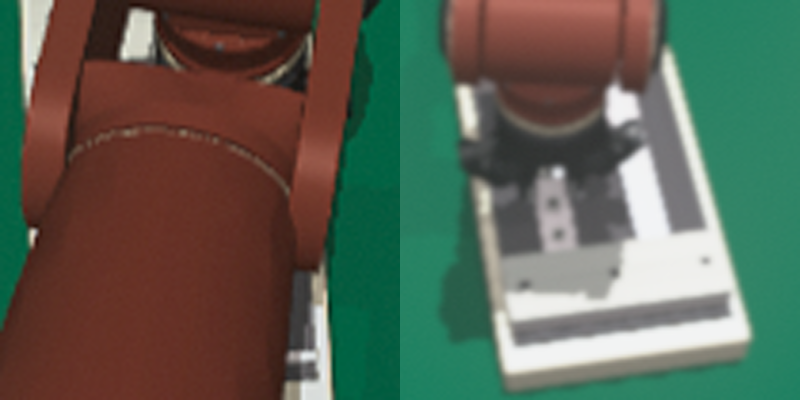

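The scene half shows the bar still straight in its lane at (555,210) with its tilt held by the grip, and nothing displaced; the arm hides the front end. I'll pull along the bar's own tilted axis, so the clearances at bridge and lip stay constant.

{"method": "play_rows", "body": {
  "commands": [
    [-3,0,-0.3,0,0,0],
    [-4,0,0,0,0,0],
    [-4,0,0,0,0,0],
    [-4,0,0,0,0,0],
    [0,0,0,0,0,0]
  ]
}}

```text
time: 5.38
tool_pos: [0.5699, -0.0191, 0.08]
tool_rot: [0.002, 0.998, 0.033, -0.055]
contact_force: [0.7, 0.6, -0.5]
gripper_width: 0.261
grasp_force: 60.1
```

```bash
python3 - <<'E'
from h import *
from plant import imaging
report([.571,-.0192,.0805],3.9,6.2)
a=imaging.grab_frame("top")["image"][150:230,255:335]
b=imaging.grab_frame("scene")["image"][200:335,230:350]
cv2.imwrite("pics/c4.png",np.hstack([cv2.resize(a,(400,400),interpolation=2),cv2.resize(b,(400,400),interpolation=2)])[:,:,::-1])
E
```

```text
t 5.38 pos [ 0.5699 -0.0191  0.08  ] F [ 0.7  0.6 -0.5] w 22.3 g 60.1
shift mm [ 1.   0.1 -0.6] turn deg [-0.03  0.09 -0.1 ]
```

View pics/c4.png

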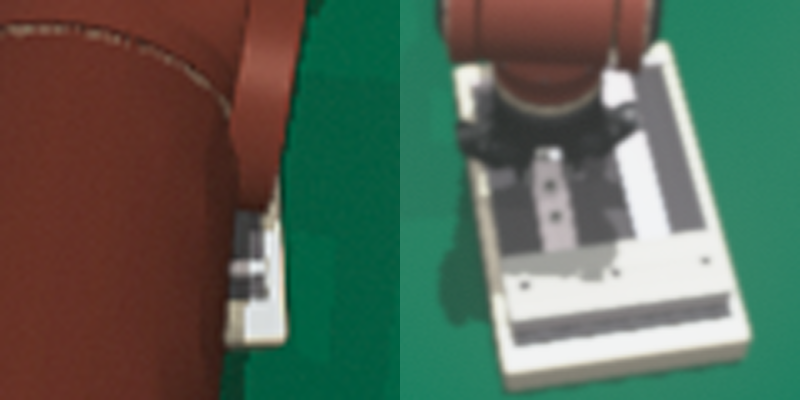

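The cups have moved about 17 px away from the bridge, in step with the 16 mm pull. The force stayed under 1 N, so the front end is over the lip. I'll continue.

{"method": "play_rows", "body": {
  "commands": [
    [-7,0,0,0,0,0],
    [-7,0,0,0,0,0],
    [-7,0,0,0,0,0],
    [-7,0,0,0,0,0],
    [-7,0,0,0,0,0]
  ]
}}

```text
time: 5.9
tool_pos: [0.5356, -0.0215, 0.0842]
tool_rot: [0.002, 0.998, 0.033, -0.054]
contact_force: [0.3, -0.1, -2.1]
gripper_width: 0.259
grasp_force: 60.1
```

{"method": "play_rows", "body": {
  "commands": [
    [-7,0,0,0,0,0],
    [-7,0,0,0,0,0],
    [-4,0,0,0,0,0],
    [0,0,0,0,0,0]
  ]
}}

```text
time: 6.23
tool_pos: [0.5178, -0.0227, 0.0861]
tool_rot: [0.002, 0.998, 0.033, -0.054]
contact_force: [-0.1, -0.4, -1.8]
gripper_width: 0.262
grasp_force: 60.1
```

```bash
python3 - <<'E'
from h import *
from plant import imaging
report([.503,-.31,.16],-1,0)
b=imaging.grab_frame("scene")["image"][190:335,230:350]
cv2.imwrite("pics/c5.png",cv2.resize(b,(480,580),interpolation=2)[:,:,::-1])
E
```

```text
t 6.23 pos [ 0.5178 -0.0227  0.0861] F [-0.1 -0.4 -1.8] w 22.4 g 60.1
shift mm [-41.6 285.7 -69.8] turn deg [0.26 6.21 4.8 ]
```

View pics/c5.png

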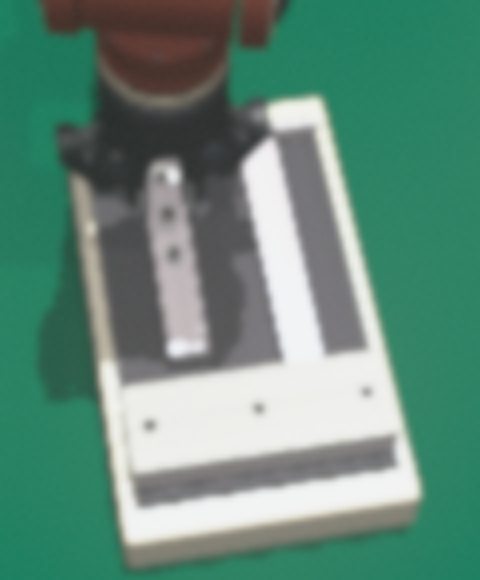

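The rear end (crop 187,350) is now clear in front of the bridge edge (row ~375), and the plain bar is untouched. Next: lift, level and carry.

{"method": "play_rows", "body": {
  "commands": [
    [-2,0,-10,0,0,0],
    [-2,0,-18,0,0,0],
    [-2,0,-20,0,0,0],
    [-2,0,-20,0,0,0],
    [-2,0,-15,0,0,0]
  ]
}}

```text
time: 6.7
tool_pos: [0.5188, -0.0229, 0.1725]
tool_rot: [0.002, 0.998, 0.033, -0.053]
contact_force: [0.3, -0.8, -2.2]
gripper_width: 0.261
grasp_force: 60.1
```

{"method": "play_rows", "body": {
  "commands": [
    [0,0,0,0,2,1.6],
    [0,0,0,0,2.2,1.6],
    [0,0,0,0,2,1.6],
    [0,0,0,0,0,0]
  ]
}}

```text
time: 7.03
tool_pos: [0.5175, -0.0227, 0.1707]
tool_rot: [0.002, 1.0, -0.009, 0.001]
contact_force: [0.0, 0.2, -2.7]
gripper_width: 0.257
grasp_force: 60.1
```

```bash
python3 -c "
from h import *
report([.503,-.31,.16],-1,0)"
```

```text
t 7.03 pos [ 0.5175 -0.0227  0.1707] F [ 0.   0.2 -2.7] w 21.9 g 60.1
shift mm [ -9.5 287.4  12. ] turn deg [ 0.27 -0.11 -0.01]
```

{"method": "play_rows", "body": {
  "commands": [
    [-1,20,0,0.2,0,0],
    [-1,30,0,0,0,0],
    [-1,32,0,0,0,0],
    [-1,32,0,0,0,0],
    [-1,32,0,0,0,0]
  ]
}}

```text
time: 7.45
tool_pos: [0.5103, -0.1701, 0.1706]
tool_rot: [0.001, 1.0, -0.008, 0.0]
contact_force: [0.9, -0.2, -0.9]
gripper_width: 0.259
grasp_force: 60.1
```

{"method": "play_rows", "body": {
  "commands": [
    [-1,32,0,0,0,0],
    [-1,32,0,0,0,0],
    [-1,32,0,0,0,0],
    [-1,27,0,0,0,0],
    [0,18,0,0,0,0]
  ]
}}

```text
time: 7.87
tool_pos: [0.5036, -0.3123, 0.1706]
tool_rot: [0.001, 1.0, -0.009, -0.0]
contact_force: [0.2, -0.0, -2.3]
gripper_width: 0.256
grasp_force: 60.1
```

{"method": "play_rows", "body": {
  "commands": [
    [0,0,20,0,0,0],
    [0,0,25,0,0,0],
    [0,0,25,0,0,0],
    [0,0,15,0,0,0],
    [0,0,0,0,0,0]
  ]
}}

```text
time: 8.28
tool_pos: [0.5016, -0.3075, 0.0804]
tool_rot: [-0.002, 1.0, -0.008, -0.003]
contact_force: [0.0, 0.8, -0.9]
gripper_width: 0.258
grasp_force: 60.1
```

```bash
python3 - <<'E'
from h import *
from plant import imaging
report([.503,-.31,.0207],-1,0)
a=imaging.grab_frame("top")["image"][115:270,340:470]
b=imaging.grab_frame("scene")["image"][190:325,110:230]
cv2.imwrite("pics/c6.png",np.hstack([cv2.resize(a,(400,480),interpolation=2),cv2.resize(b,(400,480),interpolation=2)])[:,:,::-1])
E
```

```text
t 8.28 pos [ 0.5016 -0.3075  0.0804] F [ 0.   0.8 -0.9] w 22.0 g 60.1
shift mm [ 1.9  2.8 59.7] turn deg [-0.27  0.4   0.06]
```

View pics/c6.png

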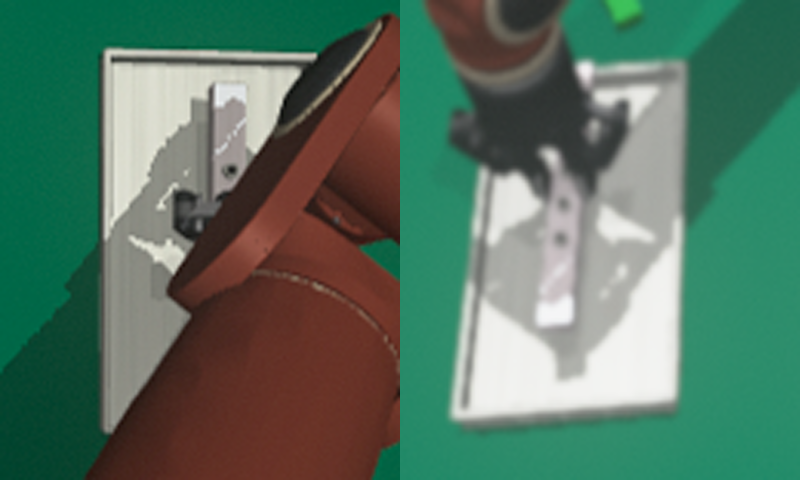

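Both views show the bar held straight and level inside the tray outline (top crop: rear end at (230,85), rim at row 55). Now lowering.

{"method": "play_rows", "body": {
  "commands": [
    [0,0,0,0,0,0],
    [0,0,18,0,0,0],
    [0,0,18,0,0,0],
    [0,0,11,0,0,0],
    [0,0,0,0,0,0]
  ]
}}

```text
time: 8.8
tool_pos: [0.503, -0.3088, 0.0366]
tool_rot: [-0.0, 1.0, -0.008, -0.001]
contact_force: [0.0, 0.5, -2.3]
gripper_width: 0.259
grasp_force: 60.1
```

{"method": "play_rows", "body": {
  "commands": [
    [0,0,0,0,0,0],
    [0,0,0,0,0,0]
  ]
}}

```text
time: 8.97
tool_pos: [0.5047, -0.3103, 0.0396]
tool_rot: [0.001, 1.0, -0.008, 0.001]
contact_force: [-0.1, -0.3, -1.7]
gripper_width: 0.253
grasp_force: 60.1
```

```bash
python3 -c "
from h import *
report([.503,-.31,.0207],-1,0)"
```

```text
t 8.97 pos [ 0.5047 -0.3103  0.0396] F [-0.1 -0.3 -1.7] w 21.6 g 60.1
shift mm [-1.8 -0.3 18.9] turn deg [ 0.14 -0.12  0.03]
```

{"method": "play_rows", "body": {
  "commands": [
    [0,0,6,0,0,0],
    [0,0,5,0,0,0],
    [0,0,3,0,0,0],
    [0,0,0,0,0,0],
    [0,0,0,0,0,0]
  ]
}}

```text
time: 9.38
tool_pos: [0.5035, -0.3095, 0.0236]
tool_rot: [0.0, 1.0, -0.009, -0.0]
contact_force: [-0.6, -0.8, -1.4]
gripper_width: 0.263
grasp_force: 60.1
```

{"method": "play_rows", "body": {
  "commands": [
    [0,0,1,0,0,0],
    [0,0,1,0,0,0],
    [0,0,1,0,0,0],
    [0,0,0,0,0,0],
    [0,0,0,0,0,0]
  ]
}}

```text
time: 9.8
tool_pos: [0.5038, -0.3097, 0.021]
tool_rot: [0.0, 1.0, -0.009, 0.0]
contact_force: [-0.2, 0.1, -2.0]
gripper_width: 0.259
grasp_force: 60.1
```

{"method": "play_rows", "body": {
  "commands": [
    [0,0,0.4,0,0,0],
    [0,0,0.4,0,0,0],
    [0,0,0,0,0,0],
    [0,0,0,0,0,0]
  ]
}}

```text
time: 10.13
tool_pos: [0.5039, -0.3098, 0.0207]
tool_rot: [0.001, 1.0, -0.009, 0.0]
contact_force: [-1.2, 1.3, 1.8]
gripper_width: 0.26
grasp_force: 60.5
```

Touchdown: the vertical force changed from -2 to +1.8 N. Releasing.

{"method": "play_rows", "body": {
  "commands": [
    [0,0,0,0,0,0],
    [0,0,0,0,0,0],
    [0,0,0,0,0,0]
  ],
  "hand": 27
}}

```text
time: 10.38
tool_pos: [0.504, -0.3099, 0.0204]
tool_rot: [0.001, 1.0, -0.009, 0.0]
contact_force: [-1.1, -0.2, -0.1]
gripper_width: 0.316
grasp_force: 0.0
```

{"method": "play_rows", "body": {
  "commands": [
    [0,0,0,0,0,0],
    [0,0,0,0,0,0],
    [0,0,0,0,0,0],
    [0,0,0,0,0,0]
  ],
  "hand": 48
}}

```text
time: 10.72
tool_pos: [0.5038, -0.3097, 0.0203]
tool_rot: [0.001, 1.0, -0.009, 0.0]
contact_force: [0.4, 0.3, -0.7]
gripper_width: 0.56
grasp_force: 0.0
```

{"method": "play_rows", "body": {
  "commands": [
    [0,0,-10,0,0,0],
    [0,0,-20,0,0,0],
    [0,0,-35,0,0,0],
    [0,0,-40,0,0,0],
    [0,0,-40,0,0,0]
  ]
}}

```text
time: 11.13
tool_pos: [0.5032, -0.3091, 0.1669]
tool_rot: [0.0, 1.0, -0.009, -0.0]
contact_force: [1.0, -0.2, 1.2]
gripper_width: 0.562
grasp_force: 0.0
```

{"method": "play_rows", "body": {
  "commands": [
    [-30,0,-20,0,0,0],
    [-40,0,0,0,0,0],
    [-40,0,0,0,0,0],
    [-30,0,0,0,0,0],
    [0,0,0,0,0,0]
  ]
}}

```text
time: 11.55
tool_pos: [0.3601, -0.3066, 0.1854]
tool_rot: [0.001, 1.0, -0.01, -0.001]
contact_force: [0.6, 0.3, 0.1]
gripper_width: 0.564
grasp_force: 0.0
```

```bash
python3 - <<'E'
from h import *
from plant import imaging
report([.503,-.31,.2],-1,0)
a=imaging.grab_frame("top")["image"][80:270,220:470]
b=imaging.grab_frame("scene")["image"][190:340,110:345]
cv2.imwrite("pics/c7.png",np.hstack([cv2.resize(a,(400,304),interpolation=2),cv2.resize(b,(400,304),interpolation=2)])[:,:,::-1])
E
```

```text
t 11.55 pos [ 0.3601 -0.3066  0.1854] F [0.6 0.3 0.1] w 48.2 g 0.0
shift mm [143.    0.6 -14.8] turn deg [ 0.08  0.07 -0.14]
```

View pics/c7.png

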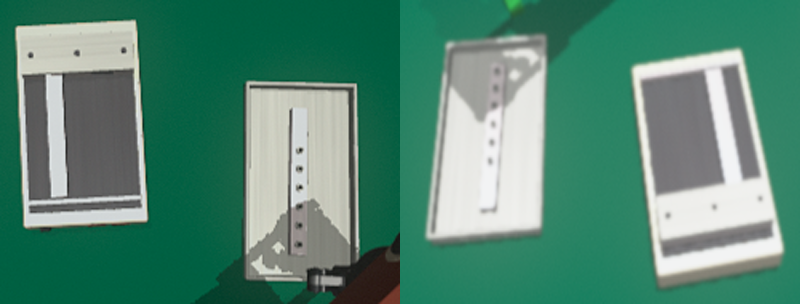

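The carrier lies flat with its cups up in the tray (crop (299,180)). The plain bar is still in its lane, and the gripper is clear.

```bash
python3 -c "
from plant import manip
print(manip.job_done())"
```

```text
the job is handed in; nothing more can be done
None
```

The carrier lies flat, cups up, in the empty steel tray; the plain bar is still in its lane, and I handed the job in at about 11.6 s with the gripper clear (no verdict was returned).

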